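# Square up a donated silver bar on the tester and hold the probe on its stamp

## Robot

A 7-joint arm with a two-finger parallel gripper is mounted at the origin on the work surface. World frame = base frame: x ahead of the robot, y to its left, z up, the work surface at z = 0. Lengths are in m, angles in rad, forces in N, time in s.
With the tool pointing down it reaches from about 0.35 to 0.9 m from the base axis. Payload 7.2 kg.
Tool frame: the origin (TCP) lies between the finger pads; the fingertips stand 22 mm ahead of it and the grasp point (between the pads) lies 3 mm ahead of it (ctrl.tip_reach is the distance from the TCP to the fingertips, in m); z points along the fingers, y is the line along which they close (so a half turn about z gives the same grasp; the last joint's range is limited). The gripper opens to 85 mm and grips with 20 to 120 N. Pads are 22 mm wide; open, the fingers measure 114 mm over their backs; the gripper's body (76 mm by 85 mm) begins 54 mm behind the grasp point. The pads swing forward as they close: fully open they stand 13 mm farther back than shut.
Start: joints at [-1.342, 0.411, -0.013, 1.596, 0.006, 1.134, -0.082], TCP at [0.183, 0.598, 0.253] pointing down, gripper open.
Joint ranges: [-2.95, 2.95], [-0.29, 1.99], [-1.47, 1.44], [0.14, 2.54], [-1.03, 4.17], [0.13, 1.85], [-2.86, 2.86]. Speed limits (rad/s): [2.39, 2.39, 3.01, 3.01, 3.14, 3.14, 3.14].

## Interface

Orientations are given as a rotation vector (axis times angle).
In Python, from bench import ctrl gives the robot as it stands.
- The arm moves only by the shell command python3 -m handwheel 'ROWS' [FORCE]. ROWS is JSON, a list of rows, each an object with "dp": the shift along the world's x, y, z in cm, a list of three; "spin": the turn about the world's z in degrees; "gripper": the gripper's target within -1 to 1 (fully open at 1, half-way at 0, shut at -1). A call has 1 to 10 rows; each row is the pose to reach, as a shift and turn from the pose commanded when the call began; what a row does not reach only later rows make up. A row lasts 1/8 s, in which the tool goes at most 62.5 mm and 10.7 degrees, less where a joint would pass 70% of its speed; a pose out of reach is approached as far as the arm can. A call with a gripper value outside its range is refused whole. The fingers move at their own pace and stop on an object; FORCE is the grip in N (left out, the last holds). Time passes only in rows, so rows that repeat a pose let the fingers close. It gives the time, the measured TCP pose, the force, the opening and the grip force at its end, in the units of the state.
- ctrl.get_obs(): the state, without advancing time (a new reading comes with each control period).
- ctrl.camera(name): name is "scene" or "top" or "wrist"; returns a dict with "color" (480x640x3 uint8, red, green, blue), "z_map" (480x640 float32, m along the optical axis (not along the pixel's ray), 0 where there is no reading), "fov_y" (degrees; the focal length in pixels is half the picture's height over the tangent of half this angle, whatever the lens; pixels are square), "cx", "cy" (the principal point, pixels), "k1" (the pictures are not rectified: a ray, as slopes to the right and down, at radius r is drawn at 1 + k1 r^2 times it, then the intrinsics apply), "R" (3x3) and "t" (3): a world point X has camera coordinates R X + t. Camera axes: x right, y down, z forward; pixel columns grow to the right and rows downward; lengths in m; the calibration is good to about 2 mm. A picture is of the moment at which its call begins.
- ctrl.sign_off(): hands the job in; it is judged then, once.
The state is a dict: "time": time; "q": joint angles; "qvel": joint speeds; "effort": joint torques, N m; "tcp_pos": TCP position; "ee_rot": TCP orientation; "ft_force": force on the tool from outside, world axes, zero at the start; "wrist_torque": the same for the moment, N m; "finger_gap": finger opening in m; "grip_force": force on a finger pad.
Only numpy, scipy, OpenCV 4.12 (cv2) and the standard library are available. Lean on these libraries where they do the work, as an engineer would, in place of code of your own. Each camera call takes 0.05 s, during which the arm holds its last target. There are 200 camera calls.

## Task

First slide the silver bar on the tester's stage square and flush into the corner of the two stops: its long side against the far stop, its end against the left-hand stop. Then take the probe out of its stand and hold it upright on the bar, its sprung nose inside the round stamp and pressed lightly, about half-way in. Finish while still holding it there for the reading, do not let go or put it down; the bar must stay flush, and the other things on the table stay where they are.

Things in the scene. Friction and masses are not known exactly. Their poses are not given: they have to be found in the camera images.
- tester: Fixed bar tester. Grey stage plate 160 (x) by 220 (y) mm, top 18 mm above the table; aluminium stops 8 mm thick, 10 mm above the stage, along its far (+x) and left (+y) edges, other edges open; beyond the far stop a console 85 mm deep, up to 70 mm high. Origin under the plate's middle at table level, x to the far stop (inner face at +72 mm), y to the left stop (inner face at +102 mm), z up.
- stage_corner (a point): Inside corner of the two stops, where their inner faces meet the top of the stage (72, 102, 18 mm in the tester's frame); axes as the tester's. With the bar home, the bar's origin is 21 mm (x) and 40 mm (y) short of it, at 51, 62, 18 mm in the tester's frame.
- bar: The larger silver bar, loose on the stage: 42 (its x) by 80 (its y) by 14 mm high, about 500 g. Origin at the centre of its underside; it starts with its y axis within 0.3 rad of the tester's y axis, 33 to 63 mm short of home in x and 34 to 74 mm in y.
- bar_stamp (a point): Centre of the round stamp, a dark ring 20 mm across on the bar's top face, 20 mm from the bar's middle towards its right-hand (-y) end. At the other end is a square stamp, not to be used.
- stand: Black probe stand, a block 75 by 75 by 55 mm high, fixed to the table, left or right of the tester; origin under its centre, z up. A round hole 21.5 mm wide and 48 mm deep in the middle of its top holds the probe upright.
- probe: Cordless probe, 135 g, upright in the stand at first. Square grey handle, flats 26 mm apart, z = 30 to 102 mm; below it a round barrel, 20 mm in diameter, z = 0 to 30 mm; then a brass nose, 10 mm in diameter, out to z = -12 mm. Origin: centre of the barrel's lower end, z up the probe, x and y square to the flats. The handle's foot rests on the stand; lift straight up 45 mm or more to clear.
- probe_grip (a point): Point on the probe's axis at z = 68 mm, a good height to grip, 80 mm above the tip of the nose when it is out. Axes as the probe's.
- probe_tip (a point): Centre of the flat end face of the probe's nose, which moves with the nose.
- nose (a joint): How far the nose is pushed into the probe (m): 0 fully out, 0.010 fully in. Spring: it begins to yield at 1.0 N and takes 0.5 N more for each mm, about 3.5 N half-way, 6 N fully in.
- cup_a: Clear plastic cup with coins, 92 mm across the rim, 62 mm high, on the other side of the tester from the stand; origin under its centre. Leave alone.
- cup_b: Second clear cup with coins, same size, at the far left. Leave alone.
- small_bar: Small silver bar 24 by 50 by 9 mm on the table in front of the tester; origin under its centre. Leave alone.
- coin_roll: Paper-wrapped coin roll, 25 mm in diameter, 64 mm long, lying in front of the tester; origin under its middle. Leave alone.
- phone: Black phone 150 by 72 by 9 mm, left side. Leave alone.
- carton: Juice carton 48 by 64 by 115 mm high, far right. Leave alone.
- calculator: Desk calculator 145 by 85 by 18 mm, right side. Leave alone.
Things that resemble listed ones, but are neither listed nor needed, are in the scene too. What is shaped like the stand but pink is not meant.

How it is judged:
On the way, in this order (a step that is already met when the one before it is completed fails the run):
1. the bar lies square and flush in the corner of the stops (x of bar in the frame of tester between 0.048 and 0.054 m and y of bar in the frame of tester between 0.059 and 0.065 m and z of bar in the frame of tester below 0.021 m and angle between the y axis of bar and the y axis of tester, either way round below 0.035 rad), for 0.2 s.
2. then the probe is lifted clear out of its stand (height (world z) of probe above 0.06 m and contact force between probe and stand below 0.1 N and contact force between the fingers and probe above 1 N), for 0.1 s.
At the end, for the whole second after the job is handed in: Bar within 3 mm of both stops and 2 degrees of square; probe gripped, upright within 5 degrees, nose tip within 6 mm of the stamp's centre, nose 2 to 8 mm in, 1 to 6 N on the bar; the hand touches only the probe, nothing else carries it, all still (all of step 1 and angle between bar's own z axis and vertical below 0.05 rad and distance between probe_tip and bar_stamp below 0.006 m and angle between probe's own z axis and vertical below 0.09 rad and height (world z) of probe above 0.034 m and value of joint nose between 0.002 and 0.008 m and contact force between probe and bar between 1 and 6 N and contact force between the fingers and probe above 2 N and contact force between each of the arm, the fingers and bar below 0.3 N and contact force between probe and tester below 0.1 N and contact force between probe and stand below 0.1 N and linear speed of each of probe, bar below 0.02 m/s); the arm keeps its last pose, push and grip.
It fails at once if the probe is pressed hard on the bar (over 12 N) (contact force between probe and bar above 12 N).
It fails at once if another thing on the table is shoved by more than 30 mm (distance of any of cup_a, cup_b, small_bar, coin_roll, phone, carton, calculator from where it was at the start of the episode above 0.03 m).
It also fails if it takes over 67 s, if anything falls off the work surface, if the arm or the gripper's body presses on something with over 40 N, if the wrist force passes 120 N, or if a joint passes its speed limit or range.

## Working session

There is one attempt and no reset: what is moved stays moved. The work goes in short steps, Python scripts to look and compute and a shell command to move; the robot and the scene stay as the last step left them, time stands still between calls to the robot, and variables do not carry over. Pictures are saved under pics/ and viewed, at most 12 in all, crops included, and the job is handed in when it is done.

```bash
mkdir -p pics; ls; cat > h.py <<'E'
import numpy as np, cv2
from bench import ctrl
def cam(n):
    c=ctrl.camera(n); c['f']=240/np.tan(np.radians(c['fov_y'])/2); c['R']=np.array(c['R']);c['t']=np.array(c['t']); return c
def K(c): return np.array([[c['f'],0,c['cx']],[0,c['f'],c['cy']],[0,0,1.]])
def rays(c,px):
    px=np.array(px,float).reshape(-1,2); s=(px-[c['cx'],c['cy']])/c['f']; u=s.copy()
    for _ in range(20): u=s/(1+c['k1']*(u**2).sum(1,keepdims=True))
    return np.c_[u,np.ones(len(u))]
def plane(c,px,z):
    d=rays(c,px)@c['R']; o=-c['R'].T@c['t']; return o+d*((z-o[2])/d[:,2])[:,None]
def cloud(c):
    v,u=np.mgrid[:480,:640]; d=rays(c,np.c_[u.ravel(),v.ravel()])*c['z_map'].reshape(-1,1)
    return ((d-c['t'])@c['R']).reshape(480,640,3)
def proj(c,X):
    p=np.atleast_2d(X)@c['R'].T+c['t']; u=p[:,:2]/p[:,2:]; u=u*(1+c['k1']*(u**2).sum(1,keepdims=True)); return u*c['f']+[c['cx'],c['cy']]
def save(c,n): cv2.imwrite('pics/'+n,c['color'][:,:,::-1])
E
python3 - <<'E'
from h import *
import pickle
for n in ['scene','top']:
    c=cam(n); save(c,n+'.png'); pickle.dump(c,open(n+'.pkl','wb')); print(n,c['f'],c['k1'],-c['R'].T@c['t'])
o=ctrl.get_obs(); print(o['time'],o['tcp_pos'],o['ee_rot'],o['finger_gap'])
E
```

```text
pics
scene 470.9925526260088 -0.005807139890602757 [1.43688861 0.43235962 0.7050963 ]
top 440.95578967606133 -0.012149565295339228 [0.36584607 0.00138395 1.23311942]
0.1 [0.18269461 0.59725804 0.25250402] [-4.64395535e-01 -3.10695669e+00  2.34203885e-03] 0.08531055744691604
```

View pics/top.png

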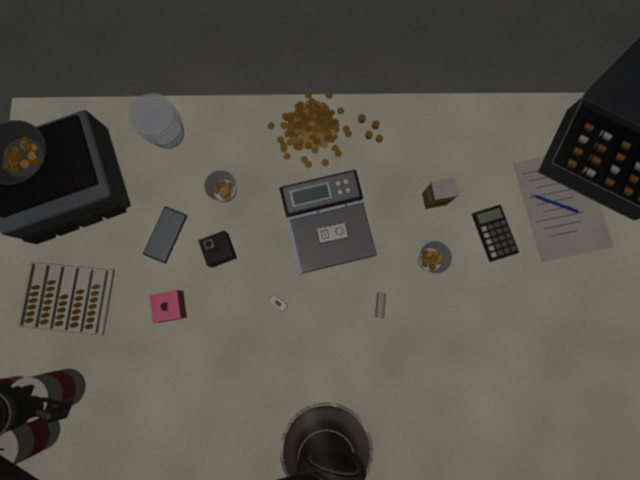

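View pics/scene.png

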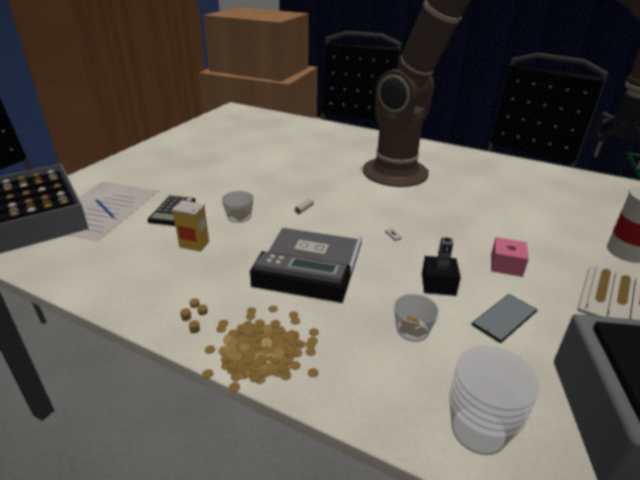

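Top view: tester at (327,222), with the console up (+x) and the left stop on its left edge. The bar is at (332,233), with the square stamp left (325,234) and the round one right (340,231). There are two stand-shaped blocks: black (216,248) holding the probe, and pink (167,306), which is empty and a decoy. The black one fits the description. I'll confirm it in an enlarged crop and measure.

```bash
python3 - <<'E'
from h import *
import pickle
c=pickle.load(open('top.pkl','rb')); im=c['color'][:,:,::-1]
cr=np.ascontiguousarray(im[160:285,190:390]); cr=cv2.resize(cr,None,fx=4,fy=4,interpolation=cv2.INTER_CUBIC); cr=cv2.convertScaleAbs(cr,alpha=1.7); cv2.imwrite('pics/crop.png',cr)
P=cloud(c); 
# stand & probe & tester by height
x,y,z=P[...,0],P[...,1],P[...,2]
for nm,lo,hi,r in [('plate',.012,.024,(280,385,195,285)),('console',.03,.08,(270,370,165,225)),('stand',.045,.065,(190,245,225,275)),('probe',.1,.2,(190,245,225,275)),('bar',.027,.04,(305,355,215,250))]:
    m=np.zeros(z.shape,np.uint8); u0,u1,v0,v1=r; m[v0:v1,u0:u1]=((z>lo)&(z<hi))[v0:v1,u0:u1]
    v,u=np.nonzero(m); 
    if len(u)<4: print(nm,len(u)); continue
    Q=P[v,u]; h=np.median(Q[:,2]); R=cv2.minAreaRect(Q[:,:2].astype(np.float32)*1000)
    print(nm,len(u),'z',h.round(4),R,Q[:,:2].mean(0).round(4))
E
```

```text
plate 3615 z 0.0188 ((566.5631713867188, -22.292007446289062), (159.82864379882812, 215.96337890625), 12.812127113342285) [ 0.5621 -0.024 ]
console 2538 z 0.0576 ((658.1062622070312, 1.6240463256835938), (143.29177856445312, 220.08436584472656), 13.703763961791992) [0.6798 0.0077]
stand 612 z 0.0554 ((531.7855224609375, 294.6536865234375), (76.78563690185547, 76.2291259765625), 20.87282943725586) [0.5288 0.2903]
probe 135 z 0.1262 ((530.9411010742188, 293.960693359375), (26.175323486328125, 26.33202362060547), 21.451433181762695) [0.5298 0.2921]
bar 428 z 0.0328 ((579.0232543945312, -2.9150772094726562), (124.20991516113281, 65.73489379882812), 76.89085388183594) [ 0.575  -0.0214]
```

View pics/crop.png

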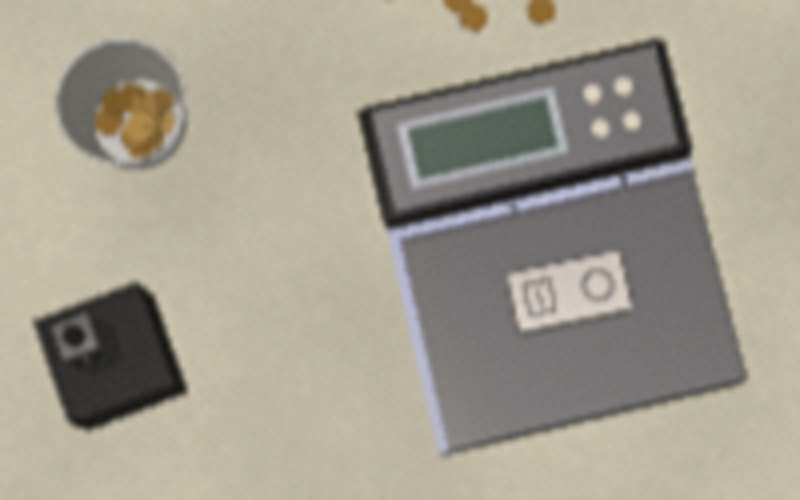

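```bash
python3 -m handwheel '[{"dp":[20,-30,0],"spin":15,"gripper":1},{"dp":[20,-30,0],"spin":15,"gripper":1},{"dp":[20,-30,0],"spin":15,"gripper":1},{"dp":[20,-30,0],"spin":15,"gripper":1},{"dp":[20,-30,0],"spin":15,"gripper":1},{"dp":[20,-30,0],"spin":15,"gripper":1},{"dp":[20,-30,0],"spin":15,"gripper":1}]' 30
python3 -m handwheel '[{"dp":[10,-31,0],"spin":15,"gripper":1},{"dp":[10,-31,0],"spin":15,"gripper":1},{"dp":[10,-31,0],"spin":15,"gripper":1},{"dp":[10,-31,0],"spin":15,"gripper":1},{"dp":[10,-31,0],"spin":15,"gripper":1},{"dp":[10,-31,0],"spin":15,"gripper":1},{"dp":[10,-31,0],"spin":15,"gripper":1},{"dp":[10,-31,0],"spin":15,"gripper":1}]'
python3 - <<'E'
from h import *
import pickle
for n in ['wrist','top']:
    c=cam(n); save(c,n+'1.png'); pickle.dump(c,open(n+'1.pkl','wb')); print(n,c['f'],c['k1'],-c['R'].T@c['t'])
E
```

```text
time: 0.98
tcp_pos: [0.3849, 0.2939, 0.2533]
ee_rot: [0.066, 3.14, -0.002]
ft_force: [0.0, 1.0, 0.1]
finger_gap: 0.0853
grip_force: 0.0
time: 1.98
tcp_pos: [0.4825, -0.0105, 0.253]
ee_rot: [0.359, -3.12, -0.001]
ft_force: [-0.2, 0.4, -0.6]
finger_gap: 0.0854
grip_force: 0.0
wrist 337.0821053669579 0.0016433968430241755 [ 0.40425648 -0.0298305   0.37324752]
top 440.95578967606133 -0.012149565295339228 [0.36584607 0.00138395 1.23311942]
```

View pics/wrist1.png

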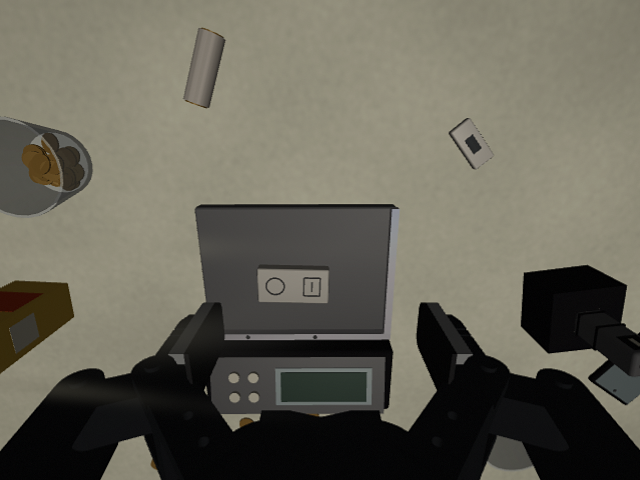

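Wrist view: bar at (293,285), with the round stamp left in the image (275,287). The plate spans (196–395, 206–335), with the left stop at the right edge (393,270) and the far stop along row ~335. Next is precise geometry.

```bash
python3 - <<'E'
from h import *
import pickle
c=pickle.load(open('wrist1.pkl','rb')); g=cv2.cvtColor(c['color'],cv2.COLOR_RGB2GRAY)
def ff(img,seed,tol):
    m=np.zeros((482,642),np.uint8); cv2.floodFill(img.copy(),m,seed,255,tol,tol,4|cv2.FLOODFILL_MASK_ONLY|cv2.FLOODFILL_FIXED_RANGE|(255<<8)); return m[1:-1,1:-1]
print(g[240,230],g[275,262+35],g[270,395],g[205:212,300],g[325:345,300],g[280,380:402])
m=ff(g,(230,240),14); k=cv2.findContours(m,cv2.RETR_EXTERNAL,cv2.CHAIN_APPROX_NONE)[0]
k=max(k,key=cv2.contourArea)[:,0].astype(float); print(cv2.boundingRect(k.astype(np.int32)))
W=plane(c,k,.018)[:,:2]
def fit(sel):
    p=W[sel].astype(np.float32); vx,vy,x0,y0=cv2.fitLine(p,cv2.DIST_HUBER,0,.001,.001).ravel(); return np.array([vx,vy]),np.array([x0,y0]),len(p)
u,v=k.T
near=fit((v<215)&(u>215)&(u<380)); far=fit((v>322)&(u>235)&(u<385)); left=fit((u>375)&(v>225)&(v<320)); right=fit((u<205)&(v>225)&(v<300))
for n,l in zip(['near','far','left','right'],[near,far,left,right]): print(n,np.degrees(np.arctan2(l[0][1],l[0][0])),l[1],l[2])
def X(a,b):
    s=np.linalg.solve(np.c_[a[0],-b[0]],b[1]-a[1]); return a[1]+a[0]*s[0]
C=X(far,left); print('corner',C,'nearleft',X(near,left),'nearright',X(near,right))
b=(g>130).astype(np.uint8); b[:, :245]=0;b[:,345:]=0;b[:255]=0;b[315:]=0
kk=max(cv2.findContours(b,cv2.RETR_EXTERNAL,cv2.CHAIN_APPROX_NONE)[0],key=cv2.contourArea)[:,0]
R=cv2.minAreaRect((plane(c,kk,.032)[:,:2]*1000).astype(np.float32)); print('bar',R)
print('stamp',plane(c,[[275,286.5]],.032))
P=cloud(c); print('bar z',np.median(P[280:292,288:298,2]),'plate',np.median(P[225:250,220:260,2]))
s=(P[...,2]>.115)&(P[...,2]<.14);print(s.sum())
E
```

```text
72 133 142 [20 18 41 53 67 76 75] [ 65  64  64  63  52  50  48  46  40 128 131 129 130 134 102  24   8  12
  11   9] [ 71  72  71  71  73  57  34 104 144 140 140 139 139 139 141 142 141 141
 142 143 143 143]
(195, 208, 195, 122)
near -76.80681 [ 0.49539253 -0.0548223 ] 164
far -76.16489 [0.63148427 0.01445614] 151
left 12.987747 [0.54147214 0.07919221] 94
right 13.190502 [ 0.5612079  -0.13112888] 77
corner [0.6115604  0.09535757] nearleft [0.46795163 0.06223522] nearright [ 0.51577663 -0.14177674]
bar ((569.5421752929688, -21.939807891845703), (29.61676788330078, 75.09902954101562), 10.652433395385742)
stamp [[ 0.57958462 -0.04012461  0.032     ]]
bar z 0.03122667168779772 plate 0.017458866258753678
529
```

```bash
python3 -m handwheel '[{"dp":[4.3,-2.2,0],"spin":0,"gripper":-1},{"dp":[4.3,-2.2,-6],"spin":0,"gripper":-1},{"dp":[4.3,-2.2,-12],"spin":0,"gripper":-1},{"dp":[4.3,-2.2,-17],"spin":0,"gripper":-1},{"dp":[4.3,-2.2,-17],"spin":0,"gripper":-1},{"dp":[4.3,-2.2,-17],"spin":0,"gripper":-1},{"dp":[4.3,-2.2,-19],"spin":0,"gripper":-1},{"dp":[4.3,-2.2,-20.7],"spin":0,"gripper":-1},{"dp":[4.3,-2.2,-20.7],"spin":0,"gripper":-1}]'
python3 - <<'E'
from h import *
import pickle
print(ctrl.tip_reach)
c=cam('wrist'); save(c,'w2.png'); pickle.dump(c,open('w2.pkl','wb'))
E
```

```text
time: 3.2
tcp_pos: [0.5258, -0.0341, 0.0465]
ee_rot: [0.356, -3.121, -0.0]
ft_force: [0.4, -0.2, 0.1]
finger_gap: -0.0
grip_force: 0.0
0.022
```

View pics/w2.png

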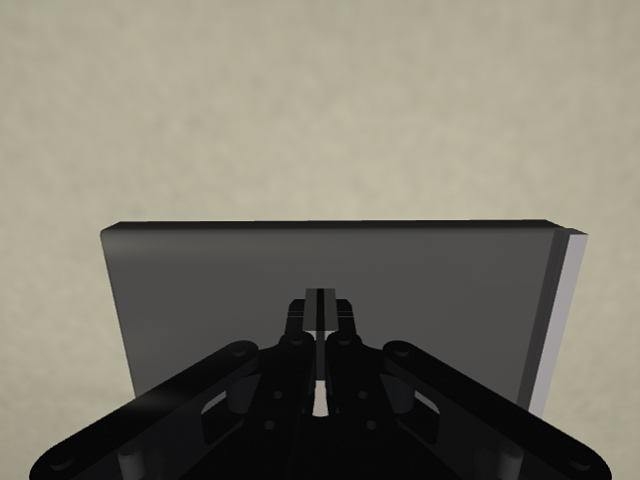

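Closed fingertips at (320,310) stand on the near side of the bar, clear of the stage. Pushing toward the far stop.

```bash
python3 -m handwheel '[{"dp":[0.8,0.18,-0.1],"spin":0,"gripper":-1},{"dp":[1.5,0.35,-0.1],"spin":0,"gripper":-1},{"dp":[2.2,0.5,-0.1],"spin":0,"gripper":-1},{"dp":[2.9,0.67,-0.1],"spin":0,"gripper":-1},{"dp":[3.6,0.83,-0.1],"spin":0,"gripper":-1},{"dp":[4.2,0.97,-0.1],"spin":0,"gripper":-1},{"dp":[4.8,1.11,-0.1],"spin":0,"gripper":-1},{"dp":[5.4,1.25,-0.1],"spin":0,"gripper":-1},{"dp":[5.4,1.25,-0.1],"spin":0,"gripper":-1}]'
python3 - <<'E'
from h import *
import pickle
c=cam('top'); save(c,'t3.png'); pickle.dump(c,open('t3.pkl','wb'))
C=np.array([.616,.098]);xt=np.array([.974,.227]);p=ctrl.get_obs()['tcp_pos'][:2]-C; print('tcp rel corner',p@xt, p@[-.227,.974])
E
```

```text
time: 4.38
tcp_pos: [0.581, -0.0214, 0.0454]
ee_rot: [-0.356, 3.12, -0.0]
ft_force: [0.1, 0.1, -0.2]
finger_gap: -0.0001
grip_force: 0.0
tcp rel corner -0.06139478877703074 -0.10844850374456526
```

```bash
python3 -m handwheel '[{"dp":[0.3,0.07,0],"spin":0,"gripper":-1},{"dp":[0.5,0.11,0],"spin":0,"gripper":-1},{"dp":[0.5,0.11,0],"spin":0,"gripper":-1}]'
python3 -m handwheel '[{"dp":[0.2,0.04,0],"spin":0,"gripper":-1},{"dp":[0.2,0.04,0],"spin":0,"gripper":-1}]'
python3 -m handwheel '[{"dp":[0.2,0.05,0],"spin":0,"gripper":-1},{"dp":[0.2,0.05,0],"spin":0,"gripper":-1}]'
python3 - <<'E'
from h import *
c=cam('top'); im=cv2.resize(c['color'][190:280,270:390,::-1],None,fx=6,fy=6,interpolation=cv2.INTER_CUBIC); cv2.imwrite('pics/t4.png',cv2.convertScaleAbs(im,alpha=1.6))
C=np.array([.616,.098]);xt=np.array([.974,.227]);p=ctrl.get_obs()['tcp_pos'][:2]-C; print('tcp rel corner',p@xt, p@[-.227,.974])
E
```

```text
time: 4.8
tcp_pos: [0.5846, -0.0208, 0.0453]
ee_rot: [0.355, -3.121, -0.0]
ft_force: [-4.0, -0.5, 3.1]
finger_gap: 0.0001
grip_force: 1.8
time: 5.05
tcp_pos: [0.587, -0.0203, 0.0453]
ee_rot: [-0.356, 3.121, -0.0]
ft_force: [-3.1, -1.3, 1.9]
finger_gap: 0.0
grip_force: 1.6
time: 5.3
tcp_pos: [0.5872, -0.0202, 0.0451]
ee_rot: [0.355, -3.118, -0.0]
ft_force: [-8.2, -1.7, 6.4]
finger_gap: -0.0
grip_force: 4.3
tcp rel corner -0.05488946910919673 -0.10857041687241797
```

```bash
python3 -m handwheel '[{"dp":[-1.9,-0.5,0],"spin":0,"gripper":-1},{"dp":[-1.9,-0.5,4],"spin":0,"gripper":-1},{"dp":[0,-3,4.5],"spin":0,"gripper":-1},{"dp":[4.7,-5.8,4.5],"spin":0,"gripper":-1},{"dp":[4.7,-5.8,4.5],"spin":0,"gripper":-1},{"dp":[4.7,-5.8,4.5],"spin":0,"gripper":-1}]'
python3 - <<'E'
from h import *
c=cam('top'); im=cv2.resize(c['color'][190:280,270:390,::-1],None,fx=6,fy=6,interpolation=cv2.INTER_CUBIC); cv2.imwrite('pics/t5.png',cv2.convertScaleAbs(im,alpha=1.6))
c=cam('wrist'); im2=cv2.resize(c['color'][:,:,::-1],None,fx=.75,fy=.75)
cv2.imwrite('pics/t5b.png',np.vstack([cv2.resize(cv2.convertScaleAbs(im,alpha=1.6),(320,240)),cv2.resize(im2,(320,240))]))
C=np.array([.616,.098]);xt=np.array([.974,.227]);p=ctrl.get_obs()['tcp_pos'][:2]-C; print('tcp rel corner',p@xt, p@[-.227,.974])
E
```

```text
time: 6.1
tcp_pos: [0.6359, -0.0774, 0.0899]
ee_rot: [-0.356, 3.121, 0.001]
ft_force: [-0.0, 0.8, 0.9]
finger_gap: -0.0002
grip_force: 0.0
tcp rel corner -0.020878822881740106 -0.17462038590365392
```

View pics/t5b.png

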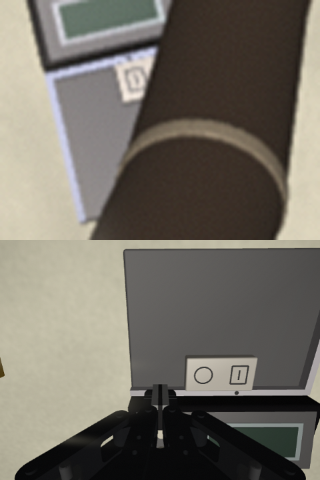

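Bar is square against the far stop (image bottom inset, bar at (222,374)), and the fingers are beyond its round-stamp end. Descending and pushing +y.

```bash
python3 -m handwheel '[{"dp":[0,0,-3],"spin":0,"gripper":-1},{"dp":[0,0,-4.5],"spin":0,"gripper":-1},{"dp":[0,0,-4.5],"spin":0,"gripper":-1}]'
python3 -m handwheel '[{"dp":[-0.18,0.8,0],"spin":0,"gripper":-1},{"dp":[-0.36,1.6,0],"spin":0,"gripper":-1},{"dp":[-0.55,2.4,0],"spin":0,"gripper":-1},{"dp":[-0.75,3.2,0],"spin":0,"gripper":-1},{"dp":[-0.95,4.0,0],"spin":0,"gripper":-1},{"dp":[-1.1,4.8,0],"spin":0,"gripper":-1},{"dp":[-1.3,5.6,0],"spin":0,"gripper":-1},{"dp":[-1.5,6.4,0],"spin":0,"gripper":-1},{"dp":[-1.6,6.9,0],"spin":0,"gripper":-1},{"dp":[-1.6,6.9,0],"spin":0,"gripper":-1}]'
python3 - <<'E'
from h import *
C=np.array([.616,.098]);xt=np.array([.974,.227]);p=ctrl.get_obs()['tcp_pos'][:2]-C; print('tcp rel corner',p@xt, p@[-.227,.974])
E
```

```text
time: 6.58
tcp_pos: [0.6347, -0.0772, 0.0442]
ee_rot: [0.356, -3.119, -0.001]
ft_force: [-0.2, 0.5, -0.1]
finger_gap: -0.0001
grip_force: 0.0
time: 7.82
tcp_pos: [0.6201, -0.0083, 0.0458]
ee_rot: [-0.356, 3.12, 0.0]
ft_force: [1.0, -3.7, 4.4]
finger_gap: -0.0
grip_force: 2.2
tcp rel corner -0.020104644731141874 -0.10444893654162934
```

```bash
python3 -m handwheel '[{"dp":[-0.05,0.2,0],"spin":0,"gripper":-1},{"dp":[-0.1,0.4,0],"spin":0,"gripper":-1},{"dp":[-0.1,0.4,0],"spin":0,"gripper":-1}]'
python3 -m handwheel '[{"dp":[-0.05,0.2,0],"spin":0,"gripper":-1},{"dp":[-0.05,0.2,0],"spin":0,"gripper":-1}]'
python3 -m handwheel '[{"dp":[-0.05,0.2,0],"spin":0,"gripper":-1},{"dp":[-0.05,0.2,0],"spin":0,"gripper":-1}]'
python3 - <<'E'
from h import *
C=np.array([.616,.098]);xt=np.array([.974,.227]);p=ctrl.get_obs()['tcp_pos'][:2]-C; print('tcp rel corner',p@xt, p@[-.227,.974])
E
```

```text
time: 8.2
tcp_pos: [0.6192, -0.0051, 0.0457]
ee_rot: [-0.355, 3.12, -0.001]
ft_force: [1.2, -4.5, 5.4]
finger_gap: -0.0001
grip_force: 3.2
time: 8.45
tcp_pos: [0.6187, -0.0033, 0.0457]
ee_rot: [-0.355, 3.121, -0.001]
ft_force: [0.2, -4.6, 5.4]
finger_gap: 0.0001
grip_force: 3.3
time: 8.7
tcp_pos: [0.6182, -0.0013, 0.0457]
ee_rot: [-0.355, 3.121, -0.001]
ft_force: [1.1, -4.7, 5.7]
finger_gap: 0.0001
grip_force: 3.3
tcp rel corner -0.020398222241154965 -0.09721292400413316
```

```bash
python3 -m handwheel '[{"dp":[-0.05,0.2,0],"spin":0,"gripper":-1},{"dp":[-0.05,0.2,0],"spin":0,"gripper":-1}]'
python3 -m handwheel '[{"dp":[-0.05,0.2,0],"spin":0,"gripper":-1},{"dp":[-0.05,0.2,0],"spin":0,"gripper":-1}]'
python3 -m handwheel '[{"dp":[-0.05,0.2,0],"spin":0,"gripper":-1},{"dp":[-0.05,0.2,0],"spin":0,"gripper":-1}]'
python3 - <<'E'
from h import *
C=np.array([.616,.098]);xt=np.array([.974,.227]);p=ctrl.get_obs()['tcp_pos'][:2]-C; print('tcp rel corner',p@xt, p@[-.227,.974])
E
```

```text
time: 8.95
tcp_pos: [0.6177, 0.0007, 0.0457]
ee_rot: [-0.355, 3.121, -0.001]
ft_force: [1.1, -4.8, 5.2]
finger_gap: -0.0001
grip_force: 3.3
time: 9.2
tcp_pos: [0.6172, 0.0027, 0.0457]
ee_rot: [-0.355, 3.121, -0.001]
ft_force: [2.3, -5.3, 5.2]
finger_gap: -0.0002
grip_force: 3.3
time: 9.45
tcp_pos: [0.6168, 0.0039, 0.0458]
ee_rot: [-0.354, 3.12, -0.002]
ft_force: [2.1, -6.4, 5.5]
finger_gap: -0.0001
grip_force: 4.2
tcp rel corner -0.020537602147042318 -0.09183371958926025
```

```bash
python3 -m handwheel '[{"dp":[-0.05,0.2,0],"spin":0,"gripper":-1},{"dp":[-0.05,0.2,0],"spin":0,"gripper":-1}]'
python3 -m handwheel '[{"dp":[0.3,-1.5,0],"spin":0,"gripper":-1},{"dp":[0.6,-3,0],"spin":0,"gripper":-1},{"dp":[-1,-3.5,4],"spin":0,"gripper":-1},{"dp":[-5,-4,9],"spin":0,"gripper":-1},{"dp":[-11,-5,15],"spin":0,"gripper":-1},{"dp":[-11,-5,15],"spin":0,"gripper":-1},{"dp":[-11,-5,15],"spin":0,"gripper":-1}]'
cat > meas.py <<'E'
from h import *
import sys
c=cam('wrist'); g=cv2.cvtColor(c['color'],cv2.COLOR_RGB2GRAY); save(c,sys.argv[1])
P=cloud(c); xt=np.array([.974,.227]);yt=np.array([-.227,.974]);C=np.array([.616,.098])
W=plane(c,np.c_[np.tile(np.arange(640),480),np.repeat(np.arange(480),640)],.032).reshape(480,640,3)[...,:2]-C
X=W@xt;Y=W@yt
m=((g>100)&(X>-.075)&(X<.008)&(Y>-.15)&(Y<.008)).astype(np.uint8)
pix=proj(c,[[*(C-xt*a-yt*b),.032] for a,b in[(0,0),(.042,0),(.042,.08),(0,.08)]]); print('expected home corners px',pix.round(1).tolist())
k=max(cv2.findContours(m,cv2.RETR_EXTERNAL,cv2.CHAIN_APPROX_NONE)[0],key=cv2.contourArea)[:,0]; print(cv2.minAreaRect(k.astype(np.float32)))
E
python3 meas.py w6.png
```

```text
time: 9.7
tcp_pos: [0.6167, 0.0042, 0.0458]
ee_rot: [-0.352, 3.12, -0.005]
ft_force: [3.0, -10.8, 4.6]
finger_gap: -0.0
grip_force: 5.9
time: 10.58
tcp_pos: [0.5055, -0.0431, 0.1966]
ee_rot: [-0.354, 3.119, 0.002]
ft_force: [0.8, 0.9, -0.6]
finger_gap: -0.0001
grip_force: 0.0
expected home corners px [[432.5, 357.3], [437.0, 321.0], [354.3, 321.1], [353.0, 357.4]]
((400.1517028808594, 319.208740234375), (89.84242248535156, 68.72394561767578), 7.523820877075195)
```

View pics/w6.png

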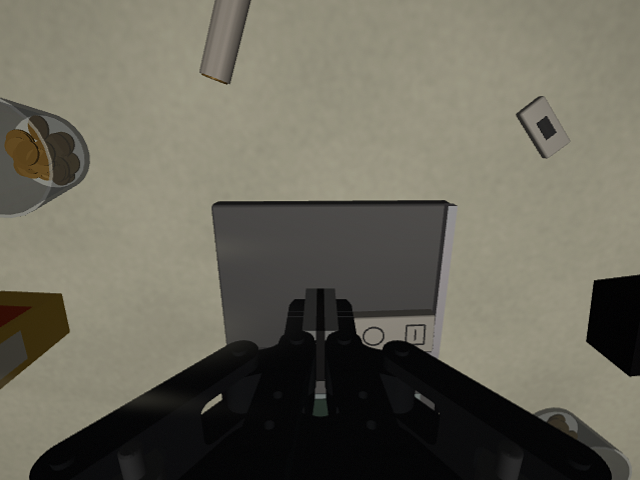

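The bar sits in the corner: left end by the stop at (436,335), near edge along row ~318, round stamp (373,336). One confirming push in +x to make sure it is flush.

```bash
python3 -m handwheel '[{"dp":[4.9,8.6,-5],"spin":0,"gripper":-1},{"dp":[4.9,8.6,-10],"spin":0,"gripper":-1},{"dp":[4.9,8.6,-13],"spin":0,"gripper":-1},{"dp":[4.9,8.6,-15],"spin":0,"gripper":-1},{"dp":[4.9,8.6,-15.1],"spin":0,"gripper":-1}]'
python3 -m handwheel '[{"dp":[0.5,0.12,0],"spin":0,"gripper":-1},{"dp":[1.0,0.23,0],"spin":0,"gripper":-1},{"dp":[1.4,0.33,0],"spin":0,"gripper":-1},{"dp":[1.4,0.33,0],"spin":0,"gripper":-1}]'
python3 -m handwheel '[{"dp":[0.2,0.05,0],"spin":0,"gripper":-1},{"dp":[0.2,0.05,0],"spin":0,"gripper":-1}]'
python3 -m handwheel '[{"dp":[0.2,0.05,0],"spin":0,"gripper":-1},{"dp":[0.2,0.05,0],"spin":0,"gripper":-1}]'
python3 - <<'E'
from h import *
C=np.array([.616,.098]);xt=np.array([.974,.227]);p=ctrl.get_obs()['tcp_pos'][:2]-C; print('tcp rel corner',p@xt, p@[-.227,.974])
E
```

```text
time: 11.25
tcp_pos: [0.5541, 0.0437, 0.0412]
ee_rot: [0.357, -3.117, -0.0]
ft_force: [0.5, -0.0, 0.5]
finger_gap: 0.0002
grip_force: 0.0
time: 11.75
tcp_pos: [0.5692, 0.0466, 0.0444]
ee_rot: [-0.356, 3.121, 0.0]
ft_force: [-0.3, -0.2, 0.7]
finger_gap: -0.0002
grip_force: 0.0
time: 12.0
tcp_pos: [0.5703, 0.0469, 0.0443]
ee_rot: [0.355, -3.12, -0.0]
ft_force: [-3.0, -0.5, 0.7]
finger_gap: 0.0003
grip_force: 1.3
time: 12.25
tcp_pos: [0.571, 0.0474, 0.0441]
ee_rot: [0.355, -3.118, -0.001]
ft_force: [-6.3, -1.0, 4.6]
finger_gap: -0.0001
grip_force: 3.4
tcp rel corner -0.05536597724063219 -0.03907303433012885
```

```bash
python3 -m handwheel '[{"dp":[-1.5,-0.4,0],"spin":0,"gripper":-1},{"dp":[-3,-0.7,0],"spin":0,"gripper":-1},{"dp":[-5,-1,6],"spin":0,"gripper":1},{"dp":[-9,0,12],"spin":0,"gripper":1},{"dp":[-11,1,17],"spin":0,"gripper":1},{"dp":[-11,1,17],"spin":0,"gripper":1},{"dp":[-11,1,17],"spin":0,"gripper":1},{"dp":[-11,1,17],"spin":0,"gripper":1}]'
python3 - <<'E'
from h import *
import pickle
c=cam('wrist'); t=cam('top'); pickle.dump((c,t),open('w7.pkl','wb'))
a=c['color'][200:440,220:540,::-1]; 
cv2.imwrite('pics/w7.png',cv2.convertScaleAbs(cv2.resize(a,None,fx=2.5,fy=2.5,interpolation=cv2.INTER_CUBIC),alpha=1.5))
print(proj(c,[[.6044,.0542,.032],[.616,.098,.018]]),proj(t,[.6044,.0542,.032]))
E
```

```text
time: 13.25
tcp_pos: [0.4625, 0.0571, 0.2131]
ee_rot: [0.355, -3.12, 0.001]
ft_force: [-0.2, -0.1, 0.1]
finger_gap: 0.0851
grip_force: 0.0
[[287.70155099 346.6968205 ]
 [325.5049391  355.19547145]] [[304.46090675 222.00452396]]
```

View pics/w7.png

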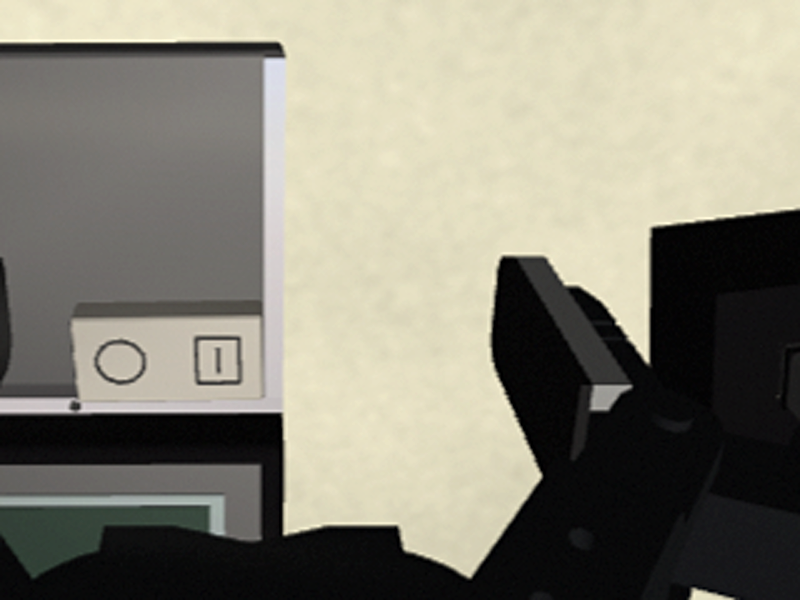

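Crop: the bar sits flush against the far stop (row ~400) and the left stop (col ~262). The round stamp is at crop (120,362), full-image (268,344.8). On to the probe for a close look.

```bash
python3 -m handwheel '[{"dp":[-3,21.5,2],"spin":8,"gripper":1},{"dp":[-3,21.5,2],"spin":8,"gripper":1},{"dp":[-3,21.5,2],"spin":8,"gripper":1},{"dp":[-3,21.5,2],"spin":8,"gripper":1},{"dp":[-3,21.5,2],"spin":8,"gripper":1},{"dp":[-3,21.5,2],"spin":8,"gripper":1}]'
python3 - <<'E'
from h import *
import pickle
c,t=pickle.load(open('w7.pkl','rb'))
s=plane(c,[[268,344.8]],.032)[0]; print('stamp',s,'home guess .6089 .0347')
p=cam('wrist'); pickle.dump(p,open('w8.pkl','wb'))
print(proj(p,[[.531,.294,.127],[.531,.294,.055]]))
P=cloud(p); z=P[...,2]; d=np.hypot(P[...,0]-.531,P[...,1]-.294)
for lo,hi,r in[(.12,.135,.03),(.048,.06,.06)]:
    Q=P[(z>lo)&(z<hi)&(d<r)]; print(len(Q),np.median(Q[:,2]) if len(Q) else 0); 
    if len(Q)>5: print(cv2.minAreaRect((Q[:,:2]*1000).astype(np.float32)))
cv2.imwrite('pics/w8.png',cv2.convertScaleAbs(p['color'][:,:,::-1],alpha=2))
E
```

```text
time: 14.1
tcp_pos: [0.433, 0.2712, 0.2333]
ee_rot: [0.57, -3.088, 0.003]
ft_force: [0.3, -0.6, 0.3]
finger_gap: 0.0854
grip_force: 0.0
stamp [0.60677985 0.03361157 0.032     ] home guess .6089 .0347
[[304.05153648 363.95717955]
 [307.35143328 316.51040995]]
935 0.12615497458409758
((530.5923461914062, 294.83966064453125), (26.12506103515625, 25.44743537902832), 21.059785842895508)
3848 0.054317346353577406
((531.3997802734375, 294.8370361328125), (76.47288513183594, 75.23713684082031), 20.702369689941406)
```

View pics/w8.png

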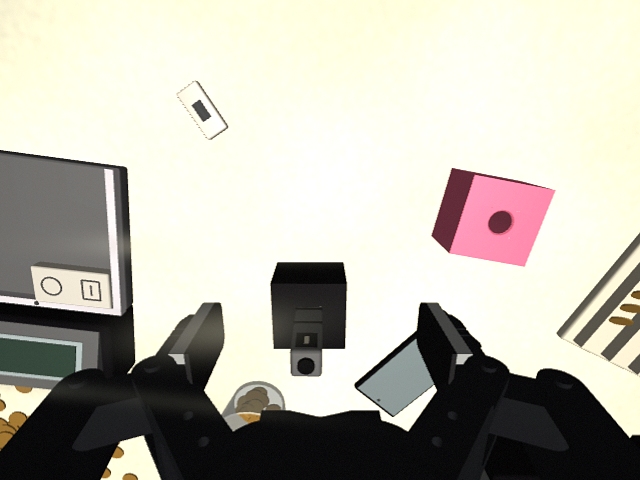

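Probe at (306,365) sits in the black stand (308,310). The pink block at (500,222) is empty. Probe axis ≈ (0.531, 0.295), yaw 21°, matching the hand. Moving over it, descending and gripping.

```bash
python3 -m handwheel '[{"dp":[5,1.2,0],"spin":0,"gripper":1},{"dp":[9.8,2.4,0],"spin":0,"gripper":1},{"dp":[9.8,2.4,0],"spin":0,"gripper":1},{"dp":[9.8,2.4,-5],"spin":0,"gripper":1},{"dp":[9.8,2.4,-9],"spin":0,"gripper":1},{"dp":[9.8,2.4,-12],"spin":0,"gripper":1},{"dp":[9.8,2.4,-13.7],"spin":0,"gripper":1},{"dp":[9.8,2.4,-13.7],"spin":0,"gripper":1}]'
python3 -m handwheel '[{"dp":[0,0,0],"spin":0,"gripper":-1},{"dp":[0,0,0],"spin":0,"gripper":-1},{"dp":[0,0,0],"spin":0,"gripper":-1},{"dp":[0,0,0],"spin":0,"gripper":-1},{"dp":[0,0,0],"spin":0,"gripper":-1},{"dp":[0,0,0],"spin":0,"gripper":-1}]' 40
```

```text
time: 15.15
tcp_pos: [0.5302, 0.2955, 0.0966]
ee_rot: [0.571, -3.087, 0.001]
ft_force: [-0.0, 0.4, 1.0]
finger_gap: 0.0855
grip_force: 0.0
time: 15.9
tcp_pos: [0.5311, 0.2967, 0.0981]
ee_rot: [-0.572, 3.088, 0.001]
ft_force: [-0.8, 0.7, 5.1]
finger_gap: 0.0256
grip_force: 41.0
```

```bash
python3 -m handwheel '[{"dp":[0,0,1.5],"spin":0,"gripper":-1},{"dp":[0,0,3],"spin":0,"gripper":-1},{"dp":[0,0,5],"spin":0,"gripper":-1},{"dp":[0,0,7],"spin":0,"gripper":-1},{"dp":[0,0,9],"spin":0,"gripper":-1},{"dp":[0,0,10],"spin":0,"gripper":-1},{"dp":[0,0,10],"spin":0,"gripper":-1}]'
python3 - <<'E'
from h import *
c=cam('wrist'); save(c,'w9.png'); t=cam('scene'); import pickle; pickle.dump((c,t),open('w9.pkl','wb'))
P=cloud(t); o=ctrl.get_obs(); tc=o['tcp_pos']; print(tc,proj(t,[tc,[tc[0],tc[1],tc[2]-.083]]))
u,v=proj(t,tc)[0].astype(int); a=t['color'][v-60:v+90,u-80:u+80,::-1]; b=c['color'][240:480,160:480,::-1]
cv2.imwrite('pics/w9b.png',np.hstack([cv2.convertScaleAbs(cv2.resize(a,(400,375)),alpha=2),cv2.convertScaleAbs(cv2.resize(b,(400,375)),alpha=2)]))
E
```

```text
time: 16.77
tcp_pos: [0.531, 0.2967, 0.1982]
ee_rot: [-0.572, 3.088, 0.001]
ft_force: [-0.1, 0.8, -1.1]
finger_gap: 0.0253
grip_force: 40.2
[0.53039036 0.29632637 0.19680628] [[452.66226846 212.10287525]
 [446.27502976 244.12801381]]
```

View pics/w9b.png

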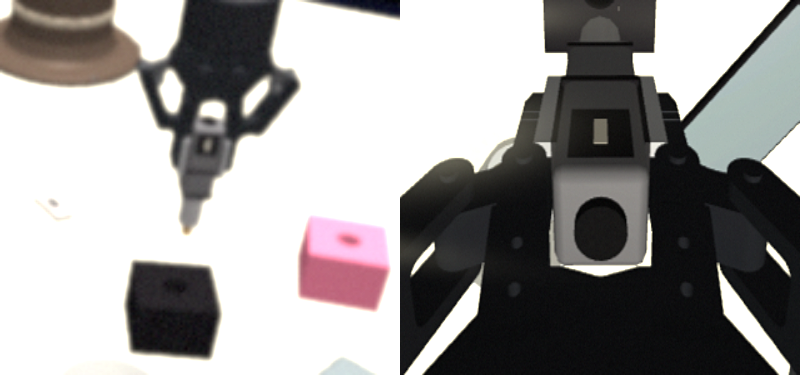

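Left inset: the probe hangs upright clear of the black stand, its nose at (187,232). Moving above the stamp.

```bash
python3 -m handwheel '[{"dp":[1.6,-5.5,0],"spin":0,"gripper":-1},{"dp":[3.2,-11,0],"spin":0,"gripper":-1},{"dp":[4.8,-16.5,0],"spin":0,"gripper":-1},{"dp":[6.3,-22,0],"spin":0,"gripper":-1},{"dp":[7.6,-26.3,0],"spin":0,"gripper":-1},{"dp":[7.6,-26.3,-3],"spin":0,"gripper":-1},{"dp":[7.6,-26.3,-5.5],"spin":0,"gripper":-1},{"dp":[7.6,-26.3,-6.5],"spin":0,"gripper":-1},{"dp":[7.6,-26.3,-6.5],"spin":0,"gripper":-1}]'
python3 - <<'E'
from h import *
import pickle
c=cam('wrist'); t=cam('scene');k=cam('top'); pickle.dump((c,t,k),open('w10.pkl','wb'))
o=ctrl.get_obs(); tc=o['tcp_pos']; print(tc,o['ee_rot'],proj(t,[[tc[0],tc[1],tc[2]-.085],[.607,.034,.032]]))
u,v=proj(t,[.607,.034,.045])[0].astype(int); a=t['color'][v-45:v+45,u-48:u+48,::-1]; b=c['color'][240:400,240:410,::-1]; print(u,v)
cv2.imwrite('pics/w10.png',np.hstack([cv2.convertScaleAbs(cv2.resize(a,(400,375),interpolation=cv2.INTER_CUBIC),alpha=1.6),cv2.convertScaleAbs(cv2.resize(b,(398,375)),alpha=2)]))
E
```

```text
time: 18.0
tcp_pos: [0.6063, 0.0335, 0.1314]
ee_rot: [0.572, -3.087, 0.0]
ft_force: [0.4, 0.4, -1.4]
finger_gap: 0.0257
grip_force: 40.3
[0.60740334 0.03364367 0.13323096] [-5.72521284e-01  3.08753468e+00 -1.34112807e-04] [[324.98687817 252.87319875]
 [325.03397474 258.29623456]]
325 253
```

View pics/w10.png

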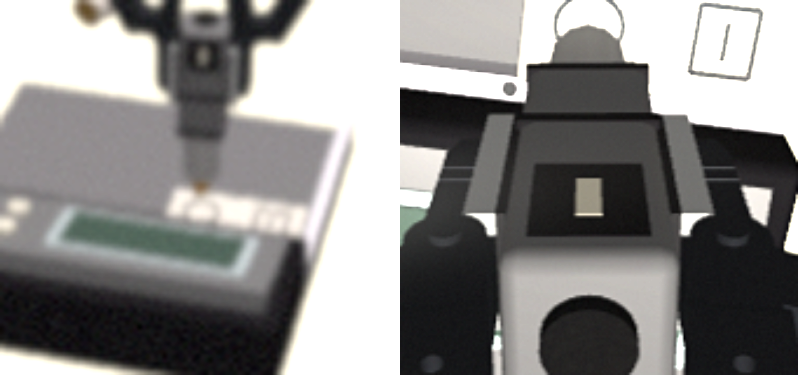

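Left inset: the nose tip at (201,190) is directly above the ring centre at (203,213). In the wrist inset the ring column (588) matches the barrel axis. Lowering gently.

```bash
python3 -m handwheel '[{"dp":[0,0,-0.6],"spin":0,"gripper":-1},{"dp":[0,0,-1.2],"spin":0,"gripper":-1},{"dp":[0,0,-1.2],"spin":0,"gripper":-1},{"dp":[0,0,-1.2],"spin":0,"gripper":-1}]'
python3 -m handwheel '[{"dp":[0,0,-0.2],"spin":0,"gripper":-1},{"dp":[0,0,-0.2],"spin":0,"gripper":-1},{"dp":[0,0,-0.2],"spin":0,"gripper":-1}]'
python3 -m handwheel '[{"dp":[0,0,-0.2],"spin":0,"gripper":-1},{"dp":[0,0,-0.2],"spin":0,"gripper":-1},{"dp":[0,0,-0.2],"spin":0,"gripper":-1}]'
python3 -m handwheel '[{"dp":[0,0,-0.1],"spin":0,"gripper":-1},{"dp":[0,0,-0.1],"spin":0,"gripper":-1},{"dp":[0,0,-0.1],"spin":0,"gripper":-1}]'
```

```text
time: 18.65
tcp_pos: [0.6068, 0.0335, 0.1203]
ee_rot: [0.572, -3.089, 0.0]
ft_force: [0.6, 0.2, -0.2]
finger_gap: 0.0255
grip_force: 40.3
time: 19.02
tcp_pos: [0.6068, 0.0334, 0.1183]
ee_rot: [0.572, -3.089, -0.0]
ft_force: [-0.1, -0.3, -1.7]
finger_gap: 0.0254
grip_force: 40.3
time: 19.4
tcp_pos: [0.607, 0.0334, 0.1165]
ee_rot: [-0.572, 3.089, -0.0]
ft_force: [-0.2, -0.7, 0.9]
finger_gap: 0.0254
grip_force: 40.3
time: 19.77
tcp_pos: [0.607, 0.0335, 0.1154]
ee_rot: [-0.572, 3.089, -0.0]
ft_force: [0.4, -0.3, 0.2]
finger_gap: 0.0255
grip_force: 40.4
```

```bash
python3 -m handwheel '[{"dp":[0,0,-0.1],"spin":0,"gripper":-1},{"dp":[0,0,-0.2],"spin":0,"gripper":-1},{"dp":[0,0,-0.2],"spin":0,"gripper":-1},{"dp":[0,0,-0.2],"spin":0,"gripper":-1}]'
python3 -m handwheel '[{"dp":[0,0,-0.1],"spin":0,"gripper":-1},{"dp":[0,0,-0.1],"spin":0,"gripper":-1},{"dp":[0,0,-0.1],"spin":0,"gripper":-1},{"dp":[0,0,-0.1],"spin":0,"gripper":-1}]'
python3 - <<'E'
from h import *
import pickle
F=[];Z=[]
for i in range(8):
    t=cam('scene'); o=ctrl.get_obs(); F.append(o['ft_force']);Z.append(o['tcp_pos'])
print(np.mean(F,0),np.std(F,0),np.mean(Z,0))
k=cam('wrist')
u,v=proj(t,[.607,.034,.045])[0].astype(int); a=t['color'][v-45:v+45,u-48:u+48,::-1]; b=k['color'][240:400,240:410,::-1]
cv2.imwrite('pics/w11.png',np.hstack([cv2.convertScaleAbs(cv2.resize(a,(400,375),interpolation=cv2.INTER_CUBIC),alpha=1.6),cv2.convertScaleAbs(cv2.resize(b,(398,375)),alpha=2)]))
E
```

```text
time: 20.27
tcp_pos: [0.6069, 0.0334, 0.1134]
ee_rot: [-0.572, 3.089, -0.0]
ft_force: [1.2, 1.0, 1.8]
finger_gap: 0.0256
grip_force: 40.5
time: 20.78
tcp_pos: [0.6069, 0.0335, 0.1124]
ee_rot: [-0.572, 3.089, -0.0]
ft_force: [1.8, -0.5, 2.6]
finger_gap: 0.0257
grip_force: 40.6
[ 1.45206641 -0.06437397  2.20570522] [0.75587896 0.50065819 0.63323128] [0.60691408 0.03345288 0.11235567]
```

View pics/w11.png

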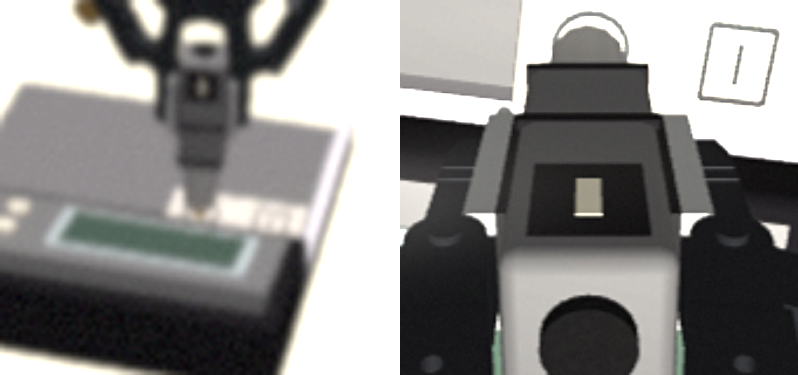

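The nose is in the ring at (201,211). The force is about 3.5 N above the probe's weight, so it is about half-way in. A last numeric check of the ring offset from the visible ring arc (wrist crop (590,12)).

```bash
python3 - <<'E'
from h import *
c=cam('wrist'); g=cv2.cvtColor(c['color'],cv2.COLOR_RGB2GRAY)
m=(g[240:262,300:345]<75)&(g[240:262,300:345]>0); u=[];
for j in range(12,34,3):
    col=g[240:262,300+j].astype(int); d=np.diff(col); i=int(np.argmin(d[:15])); u.append([300+j,241+i])
W=plane(c,u,.032)[:,:2]; tip=ctrl.get_obs()['tcp_pos'][:2]
print(u); print(((W-tip)*1000).round(1).tolist(), (np.hypot(*(W-tip).T)*1000).round(1))
A=np.c_[2*W,np.ones(len(W))]; s=np.linalg.lstsq(A,(W**2).sum(1),rcond=None)[0]; print('centre-tip mm',(s[:2]-tip)*1000,'r',np.sqrt(s[2]+s[:2]@s[:2])*1000)
E
```

```text
[[312, 247], [315, 245], [318, 251], [321, 251], [324, 245], [327, 252], [330, 247], [333, 250]]
[[-6.5, -8.9], [-8.4, -7.6], [-5.3, -4.4], [-6.0, -2.6], [-10.5, -2.3], [-6.8, 1.2], [-10.6, 1.8], [-9.4, 4.3]] [11.  11.3  6.9  6.6 10.7  6.9 10.7 10.3]
centre-tip mm [-8.89724268 -2.57422129] r 4.801896255008723
```

The true ring points lie at 10.3–11.3 mm from the tip, against a ring radius of 10 mm, so the offset is about 1 mm. Handing in.

```bash
python3 -c "
from bench import ctrl
print(ctrl.sign_off())"
```

```text
the job is handed in; nothing more can be done
None
```

I handed the job in at about 21 s with the bar pushed home against both stops and the probe held upright in the round stamp, about 1 mm off centre and pressed at about 3.5 N (half-way in); the hand-in returned no verdict.

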